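Park the washed pouring trough in the sloped draining stand

TASK

The steel pouring trough sits in its white dock with only its spout end free to grip: lift it out by that end, put it down upright on the open bench and let go. Then take it again by its plain end and lower it gently, without dropping it, into the sloped aluminium stand, upright and spout end downhill, so that it lies flat on the ramp between the two side cheeks with its end wall right up against the cleat and the spout hanging over it. Let go, and leave the bottle, the tube rack and the beaker where they are.

Things in the scene. Friction and masses are not known exactly. Their poses are not given: they have to be found in the camera images.
- trough: Open-topped bare steel trough, 160 long (x) x 46 wide (y) x 40 high, walls 4 thick, 0.12 to 0.22 kg. Origin: centre of its underside; z up when upright. Its -x end wall carries a spout 26 wide that sticks out 22 beyond the wall, 25 to 40 above the underside; the +x end is a plain flat wall. Grip it across its 46 mm width. Starts upright in the dock.
- trough_foot (a point): Point on the trough: bottom edge of the spout-end wall, middle of the width (80 mm from the trough's origin towards -x). Axes as the trough's.
- trough_heel (a point): Point on the trough: bottom edge of the plain-end wall, middle of the width (80 mm from the trough's origin towards +x). Axes as the trough's.
- dock: Fixed white dock. Origin: underside centre, on the bench, below the trough's origin at the start; same yaw. A rail 8 high carries the trough (underside starts at 8). Cheeks 50 high, x -10 to 89, 8 thick, 4 clear of the trough each side, and a back wall at x = 85 enclose its plain end: only its spout end, x -80 to -10, can be gripped. Open above: lift straight up.
- stand: Bare aluminium sloped stand, fixed to the bench, footprint 180 long (x) x 66 wide (y), about 122 high with the trough on it. Origin: centre of its underside on the bench; its ramp rises towards +x. Dock and stand are on opposite sides of y = 0 (either way round), 200 to 290 mm from it; the bench between them, around x = 520, y = 0, is clear.
- ramp: Stand's ramp. Origin: on its surface at the foot of the cleat's uphill face, mid-width, 30 above the bench. x uphill (18 deg slope), y across, z square off the surface. Ramp 165 long; cleat x -8 to 0, 16 high. Cheeks x -8 to 85, 42 high, 54 apart inside: no room for fingers beside the trough; above x = 85 its sides are free. Seated, the trough's foot is at this origin, its x along this x.
- bottle: Bystander: amber bottle with blue cap, 60 across, 130 tall. Origin: centre of its underside.
- rack: Bystander: low white tube rack, 60 x 100 x 28 (37 over its tubes). Origin: centre of its underside.
- beaker: Bystander: glass beaker, 64 across, 80 tall. Origin: centre of its underside.
Things that resemble listed ones, but are neither listed nor needed, are in the scene too. Leave any purple look-alike of the stand alone.

How it is judged:
By the outcome, as a careful person would: the job done as asked, in the order asked, and still so for the second after the job is handed in, with the robot touching nothing.
It also fails if it takes over 70 s, if anything falls off the work surface, if the arm or the gripper's body presses on something with over 40 N, if the wrist force passes 120 N, or if a joint passes its speed limit or range.

ROBOT

A 6-joint arm with a two-finger parallel gripper is mounted at the origin on the work surface. World frame = base frame: x ahead of the robot, y to its left, z up, the work surface at z = 0. Lengths are in mm, angles in rad, forces in N, time in s.
With the tool pointing down it reaches from about 225 to 875 mm from the base axis. Payload 3.4 kg.
Tool frame: the origin (TCP) lies on the centre line of the jaws, within the pads' length; the fingertips stand 25 mm ahead of it and the grasp point (between the pads) lies 6 mm ahead of it (manip.finger_overhang is the distance from the TCP to the fingertips, in mm); z points along the fingers, y is the direction in which the jaws open and shut (so a half turn about z gives the same grasp; the last joint's range is limited). The gripper opens to 85 mm and grips with 20 to 120 N. Pads are 22 mm wide; open, the fingers measure 114 mm over their backs; the gripper's body (76 mm by 85 mm) begins 54 mm behind the grasp point. The pads swing forward as they close: fully open they stand 13 mm farther back than shut.
Start: joints at [0.983, 0.276, 1.505, -0, 1.361, -0.121], TCP at [258.788, 513.507, 256.328] pointing down, gripper open.
Joint ranges: [-2.89, 2.89], [-0.75, 2.08], [0.22, 2.7], [-1.18, 4.32], [0.11, 2.71], [-2.7, 2.7]. Speed limits (rad/s): [2.57, 2.57, 3.14, 3.14, 3.14, 3.14].

INTERFACE

Orientations are given as a 3x3 rotation matrix whose columns are the frame's x, y, z axes.
In Python, from workcell import get_obs, cams, manip gives the robot as it stands.
- The arm moves only by the tool move_arm, never from a script. Its argument "increments" is one flat list of numbers, 7 for each row, row after row: the closure in counts, from 0 (fully open) to 255 (shut), then the shift along the tool's x, y, z in mm, then the turn, a rotation vector about the tool's x, y, z in rad. A call has 1 to 5 rows; each row is the pose to reach, as a shift and turn from the pose measured when the call began, along the tool's axes at that moment; what a row does not reach only later rows make up. A row lasts 1/10 s, in which the tool goes at most 50 mm and 8.59 degrees, less where a joint would pass 70% of its speed; a pose out of reach is approached as far as the arm can. A call with a gripper value outside its range is refused whole. The fingers move at their own pace and stop on an object; the grip force is fixed at half the most. Time passes only in rows, so rows that repeat a pose let the fingers close. It gives the time, the measured TCP pose, the force and the opening at its end, in the units of the state.
- get_obs(): the state, without advancing time (a new reading comes with each control period).
- cams.capture(name): name is "scene" or "top"; returns a dict with "image" (384x512x3 uint8, blue, green, red), "fx", "fy", "cx", "cy" (pixels), "dist" ([k1, k2, p1, p2, k3] as OpenCV has them; the pictures are not rectified), "R" (3x3) and "t" (3): a world point X has camera coordinates R X + t. Camera axes: x right, y down, z forward; pixel columns grow to the right and rows downward; lengths in mm; the calibration is good to about 2 mm. A picture is of the moment at which its call begins. There is no depth.
- manip.hand_in(): hands the job in, once; it reports no verdict.
The state is a dict: "clock": time; "joints": joint angles; "joint_vel": joint speeds; "tau": joint torques, N m; "eef_pos": TCP position; "tcp_rot": TCP orientation; "force": force on the tool from outside, world axes, zero at the start; "ft_torque": the same for the moment, N m; "grip_width": opening from 0.0 (shut) to 1.0 (fully open).
Only numpy, scipy, OpenCV 4.12 (cv2) and the standard library are available. Lean on these libraries where they do the work, as an engineer would, in place of code of your own. Each camera call takes 0.05 s, during which the arm holds its last target. There are 200 camera calls.

## Working session

There is one attempt and no reset: what is moved stays moved. The work goes in short steps, Python scripts to look and compute and a tool call to move; the robot and the scene stay as the last step left them, time stands still between calls to the robot, and variables do not carry over. Pictures are saved under pics/ and viewed, about 8 in all and at most 12, crops included, and the job is handed in when it is done.

Besides the shell and the picture viewer there is one more tool, called after "Call:" as name(argument=value, ...), one argument or row to a line, values as JSON. move_arm: Moves the arm, as the interface text tells. Its arguments: {"type":"object","properties":{"increments":{"type":"array"}},"required":["increments"]}

```bash
mkdir -p pics; ls
cat > h.py <<'E'
import numpy as np, cv2
from workcell import get_obs, cams, manip
def cap(name, save=None):
    c=cams.capture(name)
    if save: cv2.imwrite(f'pics/{save}.png',c['image'])
    np.savez(f'/tmp/{name}.npz',**{k:np.array(v) for k,v in c.items()})
    return c
def load(name): return dict(np.load(f'/tmp/{name}.npz'))
def K(c): return np.array([[c['fx'],0,c['cx']],[0,c['fy'],c['cy']],[0,0,1]],float)
def ray(c,uv):
    p=cv2.undistortPoints(np.array(uv,float).reshape(-1,1,2),K(c),np.array(c['dist'],float)).reshape(-1,2)
    R=np.array(c['R']);t=np.array(c['t'])
    d=np.c_[p,np.ones(len(p))]@R
    return -R.T@t,d
def onz(c,uv,z):
    o,d=ray(c,uv); z=np.broadcast_to(z,len(d))
    return o+d*((z-o[2])/d[:,2])[:,None]
def proj(c,X):
    R=np.array(c['R'],float)
    return cv2.projectPoints(np.array(X,float).reshape(-1,1,3),cv2.Rodrigues(R)[0],np.array(c['t'],float),K(c),np.array(c['dist'],float))[0].reshape(-1,2)
E
python3 - <<'E'
from h import *
a=cap('scene','s0');b=cap('top','t0')
for c in(a,b): print(c['fx'],-np.array(c['R']).T@c['t'],np.array(c['R'])[2])
o=get_obs();print(o)
E
```

```text
pics
481.04349758817364 [1521.53754427 -316.09326066  865.10354749] [-0.72857259  0.27225627 -0.62853679]
410.62784988274524 [ 341.9912875    16.0994697  1029.87917922] [ 0.19127618  0.02088071 -0.98131413]
{'clock': 0.1, 'joints': array([ 9.82997519e-01,  2.76490914e-01,  1.50597608e+00,  9.32974740e-06,
        1.36068829e+00, -1.21004304e-01]), 'joint_vel': array([-0.00079352, -0.00064068, -0.00213153, -0.00084106,  0.00035805,
        0.0005641 ]), 'tau': array([ 2.72495301e-03, -4.17699623e+01, -2.46405691e+01, -9.72967337e-05,
        5.82090259e-03, -1.23195534e-05]), 'eef_pos': array([258.53729104, 513.13370367, 255.56159921]), 'tcp_rot': array([[-8.93014465e-01,  4.50027112e-01, -8.74119585e-04],
       [ 4.50027917e-01,  8.93013548e-01, -1.29530393e-03],
       [ 1.97678745e-04, -1.55010336e-03, -9.99998779e-01]]), 'force': array([ 0.79758009, -0.02763779,  0.02838249]), 'ft_torque': array([ 0.08304603, -0.02917037, -0.01273532]), 'grip_width': 0.9997418763587418}
```

View pics/s0.png

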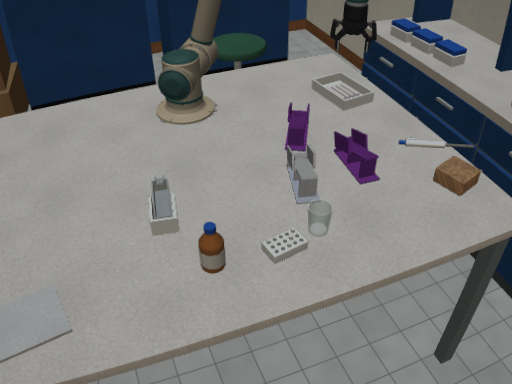

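View pics/t0.png

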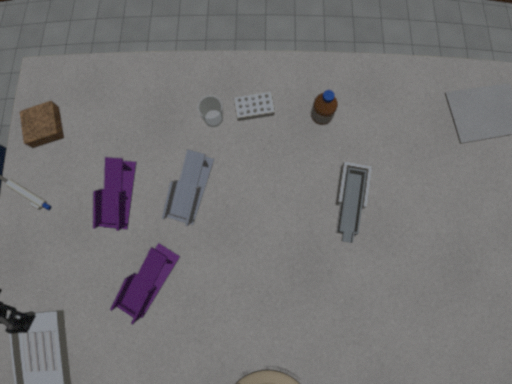

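The dock with the trough is at scene (163,208) and top (353,200), spout towards the robot at top (348,238). There are three stand-like things: grey at top (188,187), purple at (116,193) and purple at (147,282). The grey one fits "bare aluminium", so I'll confirm that and the dock in one enlarged crop.

Run:
```python
import cv2,numpy as np
t=cv2.imread('pics/t0.png');s=cv2.imread('pics/s0.png')
f=lambda im,x,y,w,h:cv2.resize(im[y:y+h,x:x+w],(400,300) ,interpolation=cv2.INTER_CUBIC)
A=np.hstack([f(t,140,145,112,84),f(t,298,158,112,84)])
B=np.hstack([f(s,255,135,112,84),f(s,110,165,112,84)])
cv2.imwrite('pics/c1.png',np.vstack([A,B]))
```

```text
(no output)
```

View pics/c1.png

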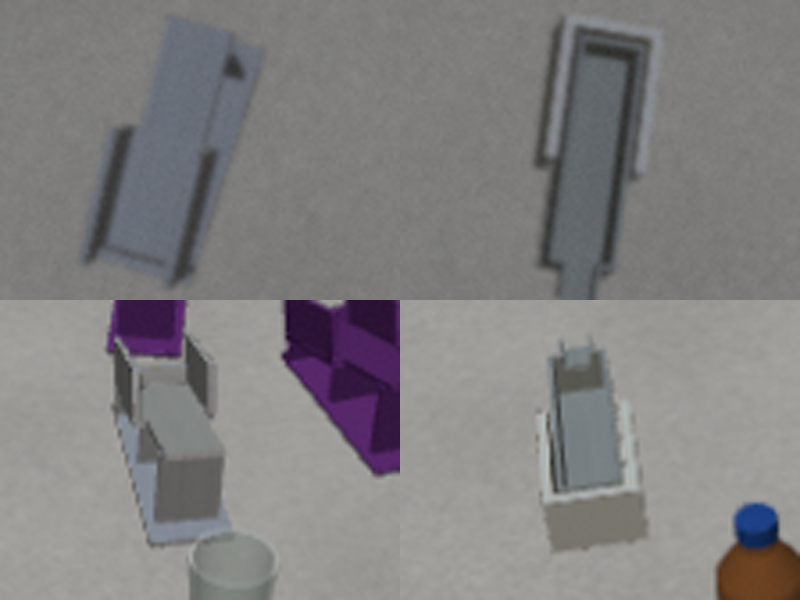

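The grey stand at top (188,187) is bare aluminium. Its cleat and cheeks face the robot and its ramp rises away from it, so it is the one meant; both purple ones are decoys. I'll enlarge it further to pick its corners.

Run:
```python
import cv2,numpy as np
t=cv2.imread('pics/t0.png');s=cv2.imread('pics/s0.png')
f=lambda im,x,y:cv2.convertScaleAbs(cv2.resize(im[y:y+75,x:x+50],(400,600),interpolation=cv2.INTER_LINEAR),alpha=1.4,beta=-50)
cv2.imwrite('pics/c2.png',np.hstack([f(t,163,147),f(s,280,138)]))
```

```text
(no output)
```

View pics/c2.png

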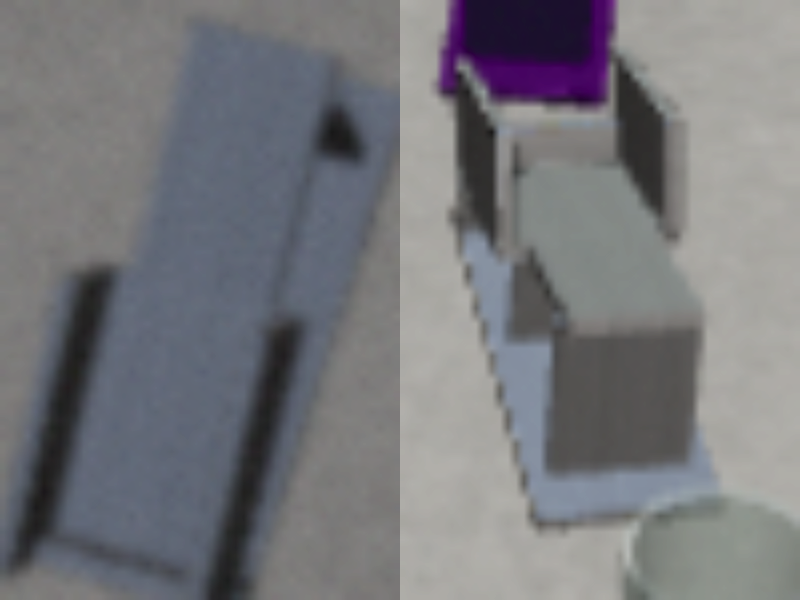

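```bash
cat >> h.py <<'E'
from scipy.optimize import least_squares
from scipy.spatial.transform import Rotation as Ro
def Rz(a): return Ro.from_euler('z',a).as_matrix()
S18=Ro.from_euler('y',-np.radians(18)).as_matrix()
def ramp_w(p,X): # p: x,y,yaw of ramp origin
    return (np.array(X,float)@S18.T)@Rz(p[2]).T+[p[0],p[1],30]
def togo(P,R):
    o=get_obs();Rc=np.array(o['tcp_rot']);d=Rc.T@(np.array(P)-o['eef_pos'])
    print('clock',o['clock'],'eef',o['eef_pos'].round(1),'f',o['force'].round(1),'w',round(o['grip_width'],3))
    print('shift',d.round(1),'rot',Ro.from_matrix(Rc.T@R).as_rotvec().round(4))
def toolR(yaw,pitch=0): # tool for trough yaw; y along trough y, z along -trough z, x along -trough x
    T=Rz(yaw)@(Ro.from_euler('y',-pitch).as_matrix())
    return T@np.diag([-1,1,-1.])
E
python3 - <<'E'
from h import *
t=load('top');s=load('scene')
f=lambda P,x,y:(np.array(P,float)+.5)/8-.5+[x,y]
tu=f([(85,270),(8,568),(270,322),(207,600),(198,20),(335,58)],163,147)
su=f(np.array([(497,128),(460,60),(665,120),(685,118),(615,52),(565,325),(702,310)])-[400,0],280,138)
def res(q,split=0):
    p=q[:3];w=q[3]
    T=[(85,27,42),(-8,27,42),(85,-33,42),(-8,-33,42),(165,w,0),(165,-w,0)]
    Sx=[(85,-33,42),(-8,-33,42),(85,27,42),(85,33,42),(-8,27,42),(165,-w,0),(165,w,0)]
    a=proj(t,ramp_w(p,T))-tu;b=proj(s,ramp_w(p,Sx))-su
    if split==1:return a.ravel()
    if split==2:return b.ravel()
    return np.r_[a.ravel(),b.ravel()]
for k in(0,1,2):
    r=least_squares(lambda q:res(q,k),[490,210,-.2,21]);print(k,r.x.round(3),r.fun.reshape(-1,2).round(1).tolist())
# trough
u=(np.array([(583,263),(610,32)],float)+.5)/3.571-.5+[298-400/3.571,158]
P=onz(t,u,48);print(P.round(1),np.linalg.norm(P[0]-P[1]),np.arctan2(*(P[1]-P[0])[[1,0]]))
for n,uv,z in(('bottle',(325,108),60),('rack',(255,105),30),('beaker',(211,111),40)):print(n,onz(t,[uv],z).round(0))
E
```

```text
0 [ 4.78186e+02  2.23245e+02 -2.69000e-01  2.26140e+01] [[-0.3, -0.4], [0.2, -0.3], [0.5, 0.1], [-1.1, 2.9], [0.3, -1.6], [0.7, -1.5], [0.0, 0.3], [-0.7, -0.2], [0.2, -0.1], [-0.2, -0.0], [-0.1, -0.6], [0.7, -0.8], [0.2, -0.1]]
1 [ 4.77731e+02  2.22771e+02 -2.60000e-01  2.20230e+01] [[-0.4, -0.2], [0.5, 0.0], [0.5, 0.1], [-0.8, 3.0], [0.1, -1.5], [0.1, -1.6]]
2 [ 4.79350e+02  2.23641e+02 -2.82000e-01  2.32400e+01] [[-0.0, 0.4], [-0.3, -0.2], [0.2, 0.2], [-0.2, 0.3], [0.3, -0.3], [0.0, -0.6], [0.1, 0.2]]
[[ 441.  -189.2   48. ]
 [ 601.8 -212.2   48. ]] 162.46221014546165 -0.1420088049932021
bottle [[ 751. -135.   60.]]
rack [[769.  43.  30.]]
beaker [[747. 156.  40.]]
```

```bash
python3 -c "
from h import *
togo([478.6,-194.6,200],toolR(-.142))"
```

```text
clock 0.1 eef [258.5 513.1 255.6] f [ 0.8 -0.   0. ] w 1.0
shift [-515.  -532.9   56.3] rot [-0.0015 -0.0004 -0.3248]
```

Call:
move_arm(
  increments=[0, -32, -33, 0, 0, 0, -0.05, 0, -64, -66, 0, 0, 0, -0.1, 0, -96, -99, 0, 0, 0, -0.15, 0, -128, -132, 0, 0, 0, -0.2, 0, -160, -165, 0, 0, 0, -0.25],
)

```text
clock: 0.6
eef_pos: [327.1, 292.0, 255.4]
tcp_rot: [[-0.977, 0.212, -0.001], [0.212, 0.977, -0.002], [0.001, -0.002, -1.0]]
force: [0.7, 0.7, 0.1]
grip_width: 1.0
```

```bash
python3 -c "
from h import *
togo([478.6,-194.6,200],toolR(-.142))"
```

```text
clock 0.6 eef [327.1 292.  255.4] f [0.7 0.7 0.1] w 1.0
shift [-251.4 -443.2   56.2] rot [-0.002  -0.0008 -0.0719]
```

Call:
move_arm(
  increments=[0, -24, -43, 0, 0, 0, -0.03, 0, -48, -86, 5, 0, 0, -0.06, 0, -72, -129, 10, 0, 0, -0.072, 0, -96, -172, 15, 0, 0, -0.072, 0, -120, -215, 20, 0, 0, -0.072],
)

```text
clock: 1.1
eef_pos: [398.6, 54.5, 235.6]
tcp_rot: [[-0.99, 0.141, -0.001], [0.141, 0.99, -0.002], [0.001, -0.002, -1.0]]
force: [1.2, 0.2, 1.0]
grip_width: 0.999
```

```bash
python3 -c "
from h import *
togo([478.6,-194.6,200],toolR(-.142))"
```

```text
clock 1.1 eef [398.6  54.5 235.6] f [1.2 0.2 1. ] w 0.999
shift [-114.5 -235.2   35.9] rot [-0.0018 -0.0006  0.0001]
```

Call:
move_arm(
  increments=[0, -21, -43, 7, 0, 0, 0, 0, -42, -86, 14, 0, 0, 0, 0, -63, -129, 21, 0, 0, 0, 0, -84, -172, 28, 0, 0, 0, 0, -105, -215, 35, 0, 0, 0],
)

```text
clock: 1.6
eef_pos: [472.1, -175.2, 200.3]
tcp_rot: [[-0.99, 0.142, -0.001], [0.142, 0.99, -0.001], [0.001, -0.001, -1.0]]
force: [1.0, 0.7, -0.2]
grip_width: 0.998
```

```bash
python3 -c "
from h import *
togo([478.6,-194.6,110],toolR(-.142))"
```

```text
clock 1.6 eef [ 472.1 -175.2  200.3] f [ 1.   0.7 -0.2] w 0.998
shift [ -9.3 -18.1  90.3] rot [-0.0013 -0.0009 -0.0006]
```

Call:
move_arm(
  increments=[0, -9.3, -18, 20, 0, 0, 0, 0, -9.3, -18, 45, 0, 0, 0, 0, -9.3, -18, 70, 0, 0, 0, 0, -9.3, -18, 90, 0, 0, 0, 0, -9.3, -18, 90, 0, 0, 0],
)

```text
clock: 2.1
eef_pos: [476.3, -193.4, 107.5]
tcp_rot: [[-0.99, 0.143, -0.007], [0.143, 0.99, 0.002], [0.008, 0.001, -1.0]]
force: [-0.7, -0.7, -0.2]
grip_width: 0.996
```

Run:
```python
from h import *
togo([478.6,-194.6,38],toolR(-.142))
t=cap('top');s=cap('scene')
f=lambda im,x,y:cv2.resize(im[y:y+90,x:x+80],(400,450),interpolation=cv2.INTER_CUBIC)
cv2.imwrite('pics/c3.png',np.hstack([f(t['image'],310,160),f(s['image'],120,150)]))
```

```text
clock 2.1 eef [ 476.3 -193.4  107.5] f [-0.7 -0.7 -0.2] w 0.996
shift [-3.  -1.  69.4] rot [ 0.0014 -0.0077 -0.001 ]
```

View pics/c3.png

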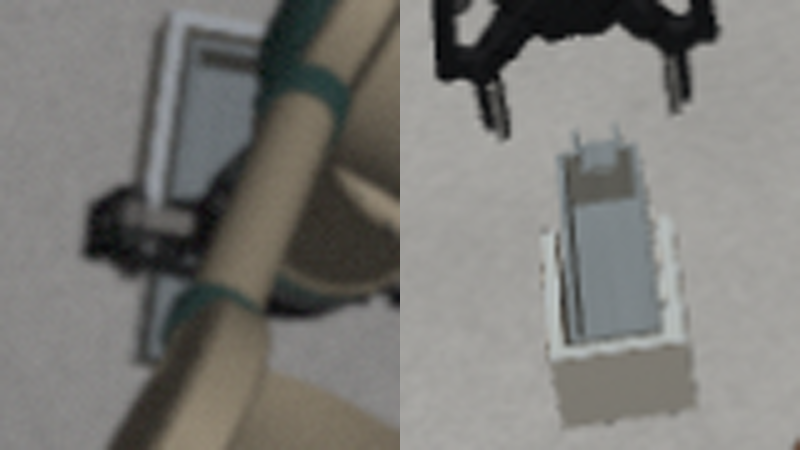

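The scene half shows the open fingers, tips near (500,135) and (678,110), straddling the spout end at (600,155). Descending.

Call:
move_arm(
  increments=[0, -3, -1, 18, 0, -0.007, 0, 0, -3, -1, 36, 0, -0.007, 0, 0, -3, -1, 54, 0, -0.007, 0, 0, -3, -1, 69, 0, -0.007, 0, 0, -3, -1, 69, 0, -0.007, 0],
)

```text
clock: 2.7
eef_pos: [481.0, -195.6, 41.0]
tcp_rot: [[-0.99, 0.142, 0.004], [0.142, 0.99, -0.001], [-0.004, -0.0, -1.0]]
force: [0.3, 0.5, 0.1]
grip_width: 1.0
```

Call:
move_arm(
  increments=[60, 0, 0, 0, 0, 0, 0, 130, 0, 0, 0, 0, 0, 0, 200, 0, 0, 0, 0, 0, 0, 255, 0, 0, 0, 0, 0, 0, 255, 0, 0, 0, 0, 0, 0],
)

```text
clock: 3.2
eef_pos: [482.0, -196.1, 42.5]
tcp_rot: [[-0.99, 0.142, 0.007], [0.142, 0.99, -0.003], [-0.007, -0.002, -1.0]]
force: [-0.5, 0.3, 5.9]
grip_width: 0.529
```

Call:
move_arm(
  increments=[255, 0, 0, 0, 0, 0, 0, 255, 0, 0, 0, 0, 0, 0, 255, 0, 0, 0, 0, 0, 0],
)

```text
clock: 3.5
eef_pos: [481.9, -196.1, 42.6]
tcp_rot: [[-0.99, 0.142, 0.006], [0.142, 0.99, -0.002], [-0.007, -0.001, -1.0]]
force: [0.3, 0.3, -0.3]
grip_width: 0.529
```

Call:
move_arm(
  increments=[255, 0, 0, -8, 0, 0, 0, 255, 0, 0, -20, 0, 0, 0, 255, 0, 0, -35, 0, 0, 0, 255, 0, 0, -50, 0, 0, 0, 255, 0, 0, -65, 0, 0, 0],
)

```text
clock: 4.0
eef_pos: [481.5, -196.0, 109.0]
tcp_rot: [[-0.99, 0.142, 0.007], [0.142, 0.99, -0.003], [-0.007, -0.002, -1.0]]
force: [-0.1, -0.6, -2.0]
grip_width: 0.529
```

Call:
move_arm(
  increments=[255, 0, 0, -15, 0, 0, 0, 255, 0, 0, -30, 0, 0, 0, 255, 0, 0, -30, 0, 0, 0],
)

```text
clock: 4.3
eef_pos: [482.8, -196.7, 141.9]
tcp_rot: [[-0.99, 0.142, 0.012], [0.142, 0.99, -0.006], [-0.013, -0.004, -1.0]]
force: [-0.3, 0.6, -2.0]
grip_width: 0.528
```

Run:
```python
from h import *
# trough origin at ~(520,0) with yaw -0.27: tcp ~ 40 towards foot
y=-.2
togo([520-40*np.cos(y),-10-40*np.sin(y),100],toolR(y))
s=cap('scene')
cv2.imwrite('pics/c4.png',cv2.resize(s['image'][90:240,100:300],(800,600),interpolation=cv2.INTER_CUBIC))
```

```text
clock 4.3 eef [ 482.8 -196.7  141.9] f [-0.3  0.6 -2. ] w 0.528
shift [ 30.1 192.5  40.8] rot [-0.0035  0.0129  0.0577]
```

View pics/c4.png

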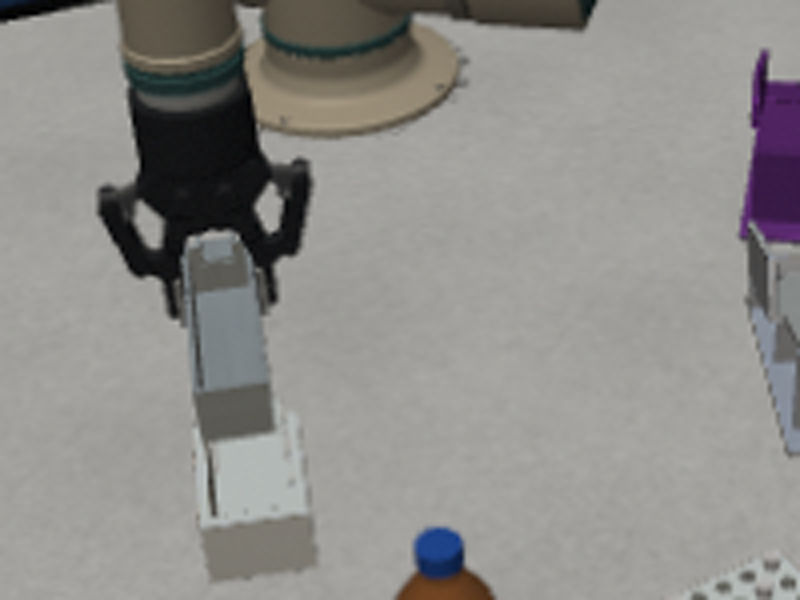

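The trough is clear of the dock and held level, its plain end at (235,410) above the empty dock. Carrying it to the open bench.

Call:
move_arm(
  increments=[255, 5, 35, 0, 0, 0.012, 0.01, 255, 11, 75, 0, 0, 0.012, 0.02, 255, 17, 115, 0, 0, 0.012, 0.03, 255, 24, 155, 0, 0, 0.012, 0.05, 255, 30, 192, 10, 0, 0.012, 0.058],
)

```text
clock: 4.85
eef_pos: [479.7, -0.4, 129.9]
tcp_rot: [[-0.98, 0.2, -0.001], [0.2, 0.98, -0.002], [0.0, -0.002, -1.0]]
force: [1.0, 0.3, -2.8]
grip_width: 0.527
```

Run:
```python
from h import *
y=-.2
togo([520-40*np.cos(y),-10-40*np.sin(y),44],toolR(y))
```

```text
clock 4.85 eef [ 4.797e+02 -4.000e-01  1.299e+02] f [ 1.   0.3 -2.8] w 0.527
shift [-1.4 -1.2 85.9] rot [-0.0024 -0.     -0.0011]
```

Call:
move_arm(
  increments=[255, -1, -1, 20, 0, 0, 0, 255, -1, -1, 42, 0, 0, 0, 255, -1, -1, 65, 0, 0, 0, 255, -1, -1, 82, 0, 0, 0, 255, -1, -1, 85, 0, 0, 0],
)

```text
clock: 5.35
eef_pos: [478.2, -1.3, 42.6]
tcp_rot: [[-0.98, 0.2, -0.006], [0.2, 0.98, -0.001], [0.006, -0.003, -1.0]]
force: [-0.0, -0.6, -1.9]
grip_width: 0.525
```

Call:
move_arm(
  increments=[255, 0, 0, 1, 0, 0, 0, 255, 0, 0, 2, 0, 0, 0, 255, 0, 0, 3, 0, 0, 0, 255, 0, 0, 4, 0, 0, 0, 255, 0, 0, 5, 0, 0, 0],
)

```text
clock: 5.85
eef_pos: [478.5, -1.4, 38.0]
tcp_rot: [[-0.98, 0.2, -0.005], [0.2, 0.98, -0.002], [0.005, -0.003, -1.0]]
force: [0.2, 0.4, -2.0]
grip_width: 0.525
```

Call:
move_arm(
  increments=[255, 0, 0, 1, 0, 0, 0, 255, 0, 0, 1.7, 0, 0, 0, 255, 0, 0, 2.4, 0, 0, 0, 255, 0, 0, 3, 0, 0, 0, 255, 0, 0, 3, 0, 0, 0],
)

```text
clock: 6.35
eef_pos: [478.4, -1.4, 35.3]
tcp_rot: [[-0.98, 0.2, -0.005], [0.2, 0.98, -0.002], [0.005, -0.003, -1.0]]
force: [-1.4, 0.2, 3.0]
grip_width: 0.529
```

Call:
move_arm(
  increments=[255, 0, 0, 0.7, 0, 0, 0, 255, 0, 0, 1.4, 0, 0, 0, 255, 0, 0, 1.4, 0, 0, 0],
)

```text
clock: 6.65
eef_pos: [478.2, -1.4, 34.5]
tcp_rot: [[-0.98, 0.2, -0.005], [0.2, 0.98, -0.002], [0.004, -0.003, -1.0]]
force: [-4.7, 0.0, 9.2]
grip_width: 0.529
```

Call:
move_arm(
  increments=[180, 0, 0, 0, 0, 0, 0, 120, 0, 0, 0, 0, 0, 0, 60, 0, 0, 0, 0, 0, 0, 0, 0, 0, 0, 0, 0, 0, 0, 0, 0, 0, 0, 0, 0],
)

```text
clock: 7.15
eef_pos: [478.4, -1.4, 34.3]
tcp_rot: [[-0.98, 0.2, -0.005], [0.2, 0.98, -0.002], [0.004, -0.003, -1.0]]
force: [-0.0, 0.2, -0.3]
grip_width: 0.99
```

Call:
move_arm(
  increments=[0, 0, 0, -10, 0, 0, 0, 0, 0, 0, -35, 0, 0, 0, 0, 0, 0, -60, 0, 0, 0, 0, 0, 0, -85, 0, 0, 0, 0, 0, 0, -95, 0, 0, 0],
)

```text
clock: 7.65
eef_pos: [480.4, -1.5, 132.0]
tcp_rot: [[-0.98, 0.2, 0.0], [0.2, 0.98, -0.002], [-0.001, -0.002, -1.0]]
force: [0.6, 0.3, 1.2]
grip_width: 1.002
```

Run:
```python
from h import *
t=cap('top');s=cap('scene')
print(proj(t,[[520,-10,20]]),proj(s,[[520,-10,20]]))
togo([400,-180,200],toolR(-.2))
```

```text
[[274.47666778 199.92948839]] [[228.82606806 187.75384042]]
clock 7.75 eef [480.   -1.4 130.9] f [0.3 0.6 0.2] w 1.001
shift [  42.8 -191.1  -68.6] rot [-0.0024 -0.0004 -0.001 ]
```

Run:
```python
from h import *
s=load('scene')
cv2.imwrite('pics/c5.png',cv2.resize(s['image'][130:230,180:280],(600,600),interpolation=cv2.INTER_CUBIC))
```

```text
(no output)
```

View pics/c5.png

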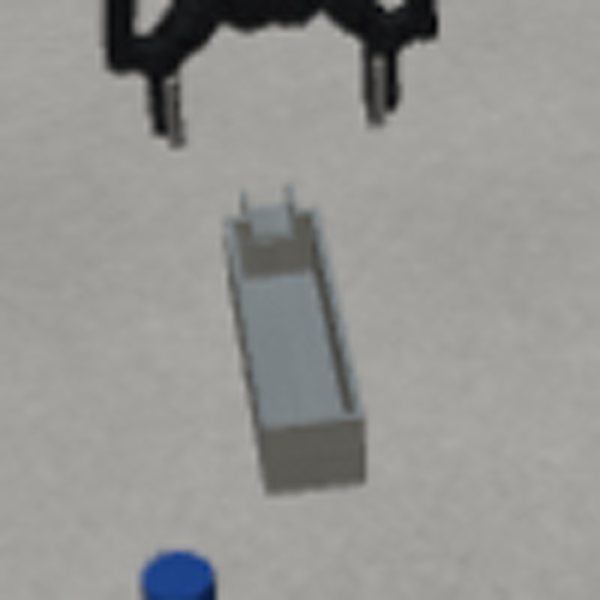

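The trough stands upright and free on the bench, its plain end at (315,455) and spout at (268,215). I'll fit its pose from the heel corners.

Run:
```python
from h import *
s=load('scene')
u=(np.array([(267,494),(365,484),(260,425),(366,412),(226,218),(319,210)],float)+.5)/6-.5+[180,130]
M=np.array([(80,-23,0),(80,23,0),(80,-23,40),(80,23,40),(-80,-23,40),(-80,23,40)],float)
r=least_squares(lambda q:(proj(s,M@Rz(q[2]).T+[q[0],q[1],0])-u).ravel(),[516,-9,-.2])
print(r.x.round(3),r.fun.reshape(-1,2).round(1).tolist())
x,y,a=r.x
g=[x+42*np.cos(a),y+42*np.sin(a)]
togo([*g,110],toolR(-.2)); togo([*g,32],toolR(-.2))
```

```text
[ 5.16519e+02 -9.74800e+00 -2.14000e-01] [[-0.2, 0.2], [0.4, -0.1], [0.2, 0.4], [-0.2, 0.6], [-0.2, -0.5], [0.1, -0.8]]
clock 7.75 eef [480.   -1.4 130.9] f [0.3 0.6 0.2] w 1.001
shift [-79.4  -1.4  20.9] rot [-0.0024 -0.0004 -0.001 ]
clock 7.75 eef [480.   -1.4 130.9] f [0.3 0.6 0.2] w 1.001
shift [-79.5  -1.2  98.9] rot [-0.0024 -0.0004 -0.001 ]
```

Call:
move_arm(
  increments=[0, -35, -1, 0, 0, 0, 0, 0, -70, -1, 10, 0, 0, 0, 0, -79.5, -1.2, 40, 0, 0, 0, 0, -79.5, -1.2, 70, 0, 0, 0, 0, -79.5, -1.2, 95, 0, 0, 0],
)

```text
clock: 8.25
eef_pos: [556.4, -18.6, 32.8]
tcp_rot: [[-0.98, 0.2, -0.005], [0.2, 0.98, -0.002], [0.004, -0.003, -1.0]]
force: [-0.9, -0.4, -0.1]
grip_width: 1.002
```

```bash
python3 -c "
from h import *
togo([557.5,-18.5,32],toolR(-.2))"
```

```text
clock 8.25 eef [556.4 -18.6  32.8] f [-0.9 -0.4 -0.1] w 1.002
shift [-1.1  0.3  0.8] rot [-0.0026 -0.0043 -0.0012]
```

Call:
move_arm(
  increments=[60, 0, 0, 0, -0.003, -0.004, 0, 130, 0, 0, 0, -0.003, -0.004, 0, 200, 0, 0, 0, -0.003, -0.004, 0, 255, 0, 0, 0, -0.003, -0.004, 0, 255, 0, 0, 0, -0.003, -0.004, 0],
)

```text
clock: 8.75
eef_pos: [557.0, -18.7, 33.9]
tcp_rot: [[-0.98, 0.2, 0.002], [0.2, 0.98, 0.0], [-0.002, 0.0, -1.0]]
force: [-0.0, -0.3, -1.3]
grip_width: 0.528
```

Call:
move_arm(
  increments=[255, 0, 0, 0, 0, 0, 0, 255, 0, 0, 0, 0, 0, 0, 255, 0, 0, 0, 0, 0, 0],
)

```text
clock: 9.05
eef_pos: [557.0, -18.7, 34.1]
tcp_rot: [[-0.98, 0.2, 0.002], [0.2, 0.98, 0.0], [-0.002, 0.0, -1.0]]
force: [0.2, -0.1, -1.1]
grip_width: 0.526
```

```bash
python3 -c "
from h import *
o=get_obs();R=o['tcp_rot'];print(np.array(R).round(4).tolist(),o['eef_pos'])
p=np.array([516.5,-9.7,0]);print('along,side,h in trough',Rz(-.2).T.T@(o['eef_pos']-p) if 0 else Rz(.2)@(o['eef_pos']-p), Rz(.214)@(o['eef_pos']-p))"
```

```text
[[-0.9798, 0.1997, 0.0023], [0.1997, 0.9799, 0.0], [-0.0023, 0.0005, -1.0]] [557.02129426 -18.6895625   34.07688445]
along,side,h in trough [41.49951656 -0.76003134 34.07688445] [41.50608976 -0.17898261 34.07688445]
```

Call:
move_arm(
  increments=[255, 0, 0, -10, 0, 0, 0, 255, 0, 0, -40, 0, 0, 0, 255, 0, 0, -75, 0, 0, 0, 255, 0, 0, -110, 0, 0, 0, 255, 0, 0, -145, 0, 0, 0],
)

```text
clock: 9.55
eef_pos: [556.4, -18.7, 181.1]
tcp_rot: [[-0.98, 0.2, 0.003], [0.2, 0.98, -0.0], [-0.003, 0.0, -1.0]]
force: [1.0, 0.3, -2.0]
grip_width: 0.53
```

```bash
cat >> h.py <<'E'
RAMP=[478.8,223.2,-.27]
def goramp(x,y,z,dyaw=0,p=None):
    p=p or RAMP
    P=ramp_w(p,[[x,y,z]])[0]; togo(P,toolR(p[2]+dyaw,np.radians(18)))
    o=get_obs(); print('now in ramp',((np.array(o['eef_pos'])-[p[0],p[1],30])@Rz(p[2])@S18).round(1), 'tilt',np.degrees(np.arcsin(-o['tcp_rot'][2][0])).round(2),np.degrees(np.arctan2(-o['tcp_rot'][0][1],o['tcp_rot'][1][1])).round(2))
E
python3 - <<'E'
from h import *
goramp(125,0,34+80)
E
```

```text
clock 9.55 eef [556.4 -18.7 181.1] f [ 1.   0.3 -2. ] w 0.53
shift [ 40.9 215.7   4.1] rot [ 0.0114 -0.3113  0.0682]
now in ramp [ 179.2 -212.4  100.7] tilt 0.16 -11.52
```

Call:
move_arm(
  increments=[255, 8, 30, -15, 0, -0.06, 0.014, 255, 16, 65, -30, 0, -0.12, 0.028, 255, 25, 105, -30, 0.005, -0.18, 0.042, 255, 33, 145, -30, 0.01, -0.25, 0.055, 255, 41, 186, -30, 0.011, -0.311, 0.068],
)

```text
clock: 10.05
eef_pos: [552.5, 172.9, 212.3]
tcp_rot: [[-0.915, 0.268, 0.301], [0.255, 0.963, -0.082], [-0.312, 0.001, -0.95]]
force: [-0.1, -0.6, -1.6]
grip_width: 0.529
```

```bash
python3 -c "
from h import *
goramp(125,0,34+70)"
```

```text
clock 10.05 eef [552.5 172.9 212.3] f [-0.1 -0.6 -1.6] w 0.529
shift [11.8 28.7 43.3] rot [ 0.001   0.0027 -0.0016]
now in ramp [136.6 -28.8 147.3] tilt 18.16 -15.54
```

Call:
move_arm(
  increments=[255, 6, 12, 0, 0.001, 0.003, 0, 255, 12, 29, 5, 0.001, 0.003, 0, 255, 12, 29, 20, 0.001, 0.003, 0, 255, 12, 29, 40, 0.001, 0.003, 0, 255, 12, 29, 43, 0.001, 0.003, 0],
)

```text
clock: 10.55
eef_pos: [560.7, 200.0, 165.9]
tcp_rot: [[-0.918, 0.268, 0.293], [0.255, 0.963, -0.084], [-0.305, -0.002, -0.952]]
force: [-0.1, -1.0, -2.1]
grip_width: 0.526
```

Run:
```python
from h import *
goramp(125,0,34+45)
t=cap('top');s=cap('scene')
f=lambda im,x,y:cv2.resize(im[y:y+75,x:x+50],(400,600),interpolation=cv2.INTER_LINEAR)
cv2.imwrite('pics/c6.png',np.hstack([f(t['image'],163,160),f(s['image'],280,120)]))
```

```text
clock 10.55 eef [560.7 200.  165.9] f [-0.1 -1.  -2.1] w 0.526
shift [-2.2  0.6 23.9] rot [-0.0026 -0.0043 -0.0009]
now in ramp [122.9  -0.5 102.9] tilt 17.75 -15.56
```

View pics/c6.png

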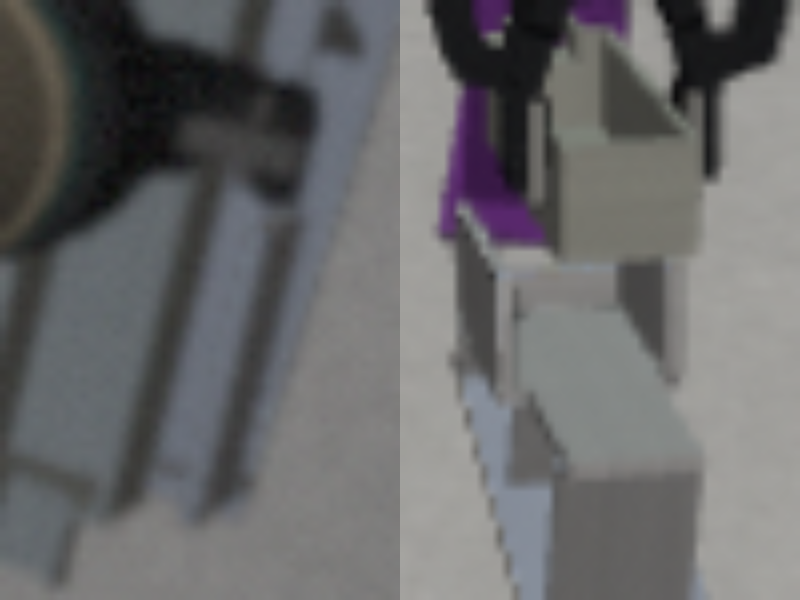

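Run:
```python
from h import *
t=load('top');s=load('scene');o=get_obs()
R=np.array(o['tcp_rot'])@np.diag([-1,1,-1.]);org=o['eef_pos']-R@[41.5,0,34]
f=lambda P,x,y:(np.array(P,float)+.5)/8-.5+[x,y]
su=f(np.array([(555,140),(698,130),(563,262),(698,253)])-[400,0],280,120)
M=np.array([(80,-23,40),(80,23,40),(80,-23,0),(80,23,0)])
print('scene trough meas-pred',(su-proj(s,M@R.T+org)).round(1).tolist())
ru=f(np.array([(565,470),(702,455),(497,272),(665,264),(460,204),(615,196)])-[400,0],280,120)
print('scene stand meas-pred',(ru-proj(s,ramp_w(RAMP,[(165,-22.5,0),(165,22.5,0),(85,-33,42),(85,27,42),(-8,-33,42),(-8,27,42)]))).round(1).tolist())
tu=f([(110,515),(195,200)],163,160)
print('top trough',(tu-proj(t,np.array([(-80,-23,40),(20,-23,40)])@R.T+org)).round(1).tolist())
print('top stand',(f([(270,218),(192,515)],163,160)-proj(t,ramp_w(RAMP,[(85,-33,42),(-8,-33,42)]))).round(1).tolist())
```

```text
scene trough meas-pred [[-1.2, -0.2], [-0.7, -0.4], [-0.3, 0.3], [-0.7, 0.3]]
scene stand meas-pred [[-0.8, 0.8], [-0.2, 0.1], [-0.1, -0.4], [-0.2, 0.0], [0.6, 0.1], [0.1, 0.4]]
top trough [[0.3, -0.1], [0.0, 4.0]]
top stand [[-0.6, 0.2], [-0.8, -0.2]]
```

```bash
sed -i 's/^RAMP=.*/RAMP=[478.8,224.9,-.276]/' h.py; python3 -c "
from h import *
goramp(125,0,34+46)"
```

```text
clock 10.65 eef [561.6 200.1 167.4] f [-0.5  0.3 -1.9] w 0.528
shift [-0.3  1.2 24. ] rot [ 0.0008 -0.0018  0.004 ]
now in ramp [124.7  -1.2 104. ] tilt 17.9 -15.58
```

Call:
move_arm(
  increments=[255, -0.3, 1.2, 5, 0, -0.002, 0.004, 255, -0.3, 1.2, 10, 0, -0.002, 0.004, 255, -0.3, 1.2, 16, 0, -0.002, 0.004, 255, -0.3, 1.2, 22, 0, -0.002, 0.004, 255, -0.3, 1.2, 24, 0, -0.002, 0.004],
)

```text
clock: 11.15
eef_pos: [569.1, 198.9, 143.8]
tcp_rot: [[-0.915, 0.272, 0.296], [0.259, 0.962, -0.084], [-0.308, -0.0, -0.951]]
force: [-0.4, 0.3, -0.8]
grip_width: 0.531
```

```bash
python3 -c "
from h import *
goramp(125,0,34+10)"
```

```text
clock 11.15 eef [569.1 198.9 143.8] f [-0.4  0.3 -0.8] w 0.531
shift [-0.5  0.4 35.2] rot [-0.     -0.0009  0.0001]
now in ramp [124.5  -0.4  79.2] tilt 17.95 -15.81
```

Call:
move_arm(
  increments=[255, -0.5, 0.4, 7, 0, 0, 0, 255, -0.5, 0.4, 14, 0, 0, 0, 255, -0.5, 0.4, 21, 0, 0, 0, 255, -0.5, 0.4, 25, 0, 0, 0, 255, -0.5, 0.4, 26, 0, 0, 0],
)

```text
clock: 11.65
eef_pos: [577.2, 196.8, 118.4]
tcp_rot: [[-0.916, 0.273, 0.295], [0.259, 0.962, -0.084], [-0.307, -0.001, -0.952]]
force: [0.9, 0.5, -2.3]
grip_width: 0.528
```

Run:
```python
from h import *
goramp(125,0,34+3)
t=cap('top');s=cap('scene')
f=lambda im,x,y:cv2.resize(im[y:y+75,x:x+50],(400,600),interpolation=cv2.INTER_LINEAR)
cv2.imwrite('pics/c7.png',np.hstack([f(t['image'],155,160),f(s['image'],280,125)]))
```

```text
clock 11.65 eef [577.2 196.8 118.4] f [ 0.9  0.5 -2.3] w 0.528
shift [-0.4  0.2 15.4] rot [-0.0007 -0.0019  0.0001]
now in ramp [124.7  -0.2  52.4] tilt 17.89 -15.82
```

View pics/c7.png

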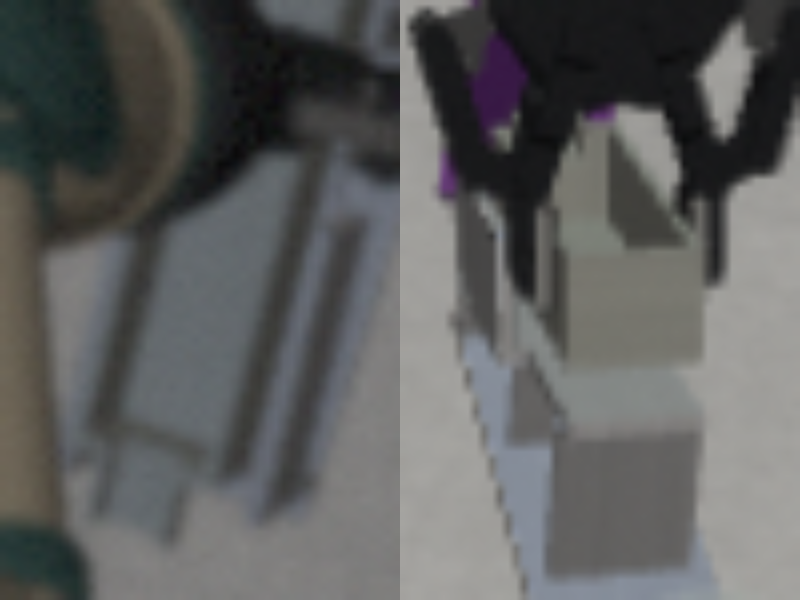

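The trough is between the cheeks with the spout over the cleat at top (145,500). In the scene half its end wall (568–700) lines up with the ramp end (565–702), and there is no side force. Lowering on.

Call:
move_arm(
  increments=[255, -0.4, 0.2, 4, 0, -0.002, 0, 255, -0.4, 0.2, 8, 0, -0.002, 0, 255, -0.4, 0.2, 11, 0, -0.002, 0, 255, -0.4, 0.2, 13, 0, -0.002, 0, 255, -0.4, 0.2, 13.5, 0, -0.002, 0],
)

```text
clock: 12.25
eef_pos: [581.7, 195.8, 105.8]
tcp_rot: [[-0.915, 0.273, 0.297], [0.259, 0.962, -0.085], [-0.309, -0.001, -0.951]]
force: [0.0, -1.0, -2.0]
grip_width: 0.532
```

Run:
```python
from h import *
goramp(125,0,34)
```

```text
clock 12.25 eef [581.7 195.8 105.8] f [ 0. -1. -2.] w 0.532
shift [ 0.1 -0.1  5.1] rot [-0.0005  0.0003  0.0001]
now in ramp [1.251e+02 1.000e-01 3.910e+01] tilt 18.02 -15.82
```

Call:
move_arm(
  increments=[255, 0, 0, 1, 0, 0, 0, 255, 0, 0, 2, 0, 0, 0, 255, 0, 0, 3, 0, 0, 0, 255, 0, 0, 3.6, 0, 0, 0, 255, 0, 0, 3.6, 0, 0, 0],
)

```text
clock: 12.75
eef_pos: [582.8, 195.5, 102.4]
tcp_rot: [[-0.915, 0.273, 0.297], [0.259, 0.962, -0.085], [-0.309, -0.001, -0.951]]
force: [-0.0, 0.4, -1.7]
grip_width: 0.525
```

Call:
move_arm(
  increments=[255, 0, 0, 0.6, 0, 0, 0, 255, 0, 0, 1.2, 0, 0, 0, 255, 0, 0, 1.2, 0, 0, 0],
)

```text
clock: 13.05
eef_pos: [583.1, 195.5, 101.8]
tcp_rot: [[-0.915, 0.273, 0.298], [0.259, 0.962, -0.085], [-0.31, -0.0, -0.951]]
force: [-2.6, -0.1, 3.0]
grip_width: 0.528
```

Run:
```python
from h import *
goramp(125,0,34)
```

```text
clock 13.05 eef [583.1 195.5 101.8] f [-2.6 -0.1  3. ] w 0.528
shift [ 0.2 -0.1  0.8] rot [-0.0004  0.0006 -0.    ]
now in ramp [1.252e+02 1.000e-01 3.480e+01] tilt 18.04 -15.82
```

Call:
move_arm(
  increments=[255, 0.6, 0, -0.2, 0, 0, 0, 255, 1.2, 0, -0.2, 0, 0, 0, 255, 1.8, 0, -0.2, 0, 0, 0, 255, 2.4, 0, -0.2, 0, 0, 0, 255, 2.4, 0, -0.2, 0, 0, 0],
)

```text
clock: 13.55
eef_pos: [580.8, 196.2, 101.1]
tcp_rot: [[-0.915, 0.273, 0.298], [0.259, 0.962, -0.085], [-0.309, -0.0, -0.951]]
force: [0.4, 0.9, -1.2]
grip_width: 0.53
```

Call:
move_arm(
  increments=[255, 0.5, 0, 0, 0, 0, 0, 255, 1, 0, 0, 0, 0, 0, 255, 1, 0, 0, 0, 0, 0],
)

```text
clock: 13.85
eef_pos: [579.8, 196.5, 100.7]
tcp_rot: [[-0.915, 0.273, 0.298], [0.259, 0.962, -0.085], [-0.309, -0.0, -0.951]]
force: [0.4, 0.6, -0.1]
grip_width: 0.532
```

Run:
```python
from h import *
goramp(121.5,0,34)
o=get_obs();print('F tool',(np.array(o['tcp_rot']).T@o['force']).round(1))
```

```text
clock 13.85 eef [579.8 196.5 100.7] f [ 0.4  0.6 -0.1] w 0.532
shift [ 0.2 -0.2  0.9] rot [-0.0003  0.0004 -0.0001]
now in ramp [121.7   0.2  34.9] tilt 18.02 -15.83
F tool [-0.1  0.7  0.1]
```

Not at the cleat yet; continuing downhill in small steps.

Call:
move_arm(
  increments=[255, 0.5, 0, 0, 0, 0, 0, 255, 1, 0, 0, 0, 0, 0, 255, 1.5, 0, 0, 0, 0, 0, 255, 1.5, 0, 0, 0, 0, 0],
)

```text
clock: 14.25
eef_pos: [578.7, 196.8, 100.5]
tcp_rot: [[-0.915, 0.272, 0.298], [0.259, 0.962, -0.085], [-0.31, -0.0, -0.951]]
force: [0.6, -0.1, -0.2]
grip_width: 0.53
```

Call:
move_arm(
  increments=[255, 0.5, 0, 0, 0, 0, 0, 255, 1, 0, 0, 0, 0, 0, 255, 1.5, 0, 0, 0, 0, 0, 255, 1.5, 0, 0, 0, 0, 0],
)

```text
clock: 14.65
eef_pos: [578.5, 197.1, 100.7]
tcp_rot: [[-0.914, 0.271, 0.301], [0.258, 0.963, -0.085], [-0.312, 0.0, -0.95]]
force: [5.4, -3.3, 1.8]
grip_width: 0.528
```

Run:
```python
from h import *
goramp(121.5,0,34)
o=get_obs();print('F tool',(np.array(o['tcp_rot']).T@o['force']).round(1))
```

```text
clock 14.65 eef [578.5 197.1 100.7] f [ 5.4 -3.3  1.8] w 0.528
shift [-1.2 -0.5  1.3] rot [0.0005 0.0036 0.0012]
now in ramp [120.3   0.4  35.3] tilt 18.2 -15.74
F tool [-6.4 -1.7  0.2]
```

Call:
move_arm(
  increments=[255, -0.4, 0, 0.4, 0, 0.002, 0, 255, -0.4, 0, 0.8, 0, 0.003, 0, 255, -0.4, 0, 1.2, 0, 0.003, 0, 255, -0.4, 0, 1.2, 0, 0.003, 0],
)

```text
clock: 15.05
eef_pos: [578.8, 196.9, 100.3]
tcp_rot: [[-0.915, 0.272, 0.298], [0.258, 0.962, -0.084], [-0.309, 0.0, -0.951]]
force: [-1.7, -0.9, 5.5]
grip_width: 0.53
```

Run:
```python
from h import *
goramp(121.5,0,34)
o=get_obs();print('F tool',(np.array(o['tcp_rot']).T@o['force']).round(1))
```

```text
clock 15.05 eef [578.8 196.9 100.3] f [-1.7 -0.9  5.5] w 0.53
shift [-1.  -0.3  0.8] rot [0.0003 0.0003 0.0007]
now in ramp [120.5   0.3  34.8] tilt 18.02 -15.77
F tool [-0.4 -1.3 -5.6]
```

Call:
move_arm(
  increments=[255, 0.4, 0, 0, 0, 0, 0, 255, 0.4, 0, 0, 0, 0, 0, 200, 0.4, 0, 0, 0, 0, 0, 150, 0.4, 0, 0, 0, 0, 0, 100, 0.4, 0, 0, 0, 0, 0],
)

```text
clock: 15.55
eef_pos: [577.4, 197.2, 99.5]
tcp_rot: [[-0.915, 0.273, 0.295], [0.26, 0.962, -0.084], [-0.307, 0.0, -0.952]]
force: [-0.6, 0.3, -0.5]
grip_width: 0.61
```

Call:
move_arm(
  increments=[60, 0, 0, 0, 0, 0, 0, 0, 0, 0, 0, 0, 0, 0, 0, 0, 0, 0, 0, 0, 0, 0, 0, 0, 0, 0, 0, 0],
)

```text
clock: 15.95
eef_pos: [577.1, 197.2, 99.3]
tcp_rot: [[-0.916, 0.273, 0.295], [0.26, 0.962, -0.084], [-0.306, 0.0, -0.952]]
force: [-0.7, 1.3, -0.4]
grip_width: 0.993
```

Call:
move_arm(
  increments=[0, 0, 0, -15, 0, 0, 0, 0, 0, 0, -40, 0, 0, 0, 0, 0, 0, -70, 0, 0, 0, 0, 0, 0, -105, 0, 0, 0, 0, 0, 0, -140, 0, 0, 0],
)

```text
clock: 16.45
eef_pos: [535.1, 208.9, 233.5]
tcp_rot: [[-0.916, 0.274, 0.294], [0.261, 0.962, -0.084], [-0.306, -0.0, -0.952]]
force: [0.5, 0.3, 0.6]
grip_width: 1.0
```

Call:
move_arm(
  increments=[0, 0, -40, -10, 0, 0, 0, 0, 0, -80, -20, 0, 0, 0, 0, 0, -125, -20, 0, 0, 0, 0, 0, -170, -20, 0, 0, 0, 0, 0, -215, -20, 0, 0, 0],
)

```text
clock: 16.95
eef_pos: [469.4, 2.8, 252.9]
tcp_rot: [[-0.916, 0.272, 0.295], [0.259, 0.962, -0.084], [-0.306, -0.0, -0.952]]
force: [-0.2, -0.4, -0.4]
grip_width: 1.004
```

Run:
```python
from h import *
t=cap('top','t9');s=cap('scene','s9')
f=lambda im,x,y:cv2.resize(im[y:y+75,x:x+50],(400,600),interpolation=cv2.INTER_LINEAR)
cv2.imwrite('pics/c8.png',np.hstack([f(t['image'],160,155),f(s['image'],280,125)]))
t0=cv2.imread('pics/t0.png');s0=cv2.imread('pics/s0.png')
for n,a,b,(x,y,w,h) in(('bottle',s0,s['image'],(190,220,45,55)),('rack',s0,s['image'],(258,228,55,35)),('beaker',s0,s['image'],(308,204,26,34))):
    print(n,cv2.absdiff(a,b)[y:y+h,x:x+w].mean().round(1))
```

```text
bottle 1.2
rack 1.4
beaker 1.3
```

View pics/c8.png

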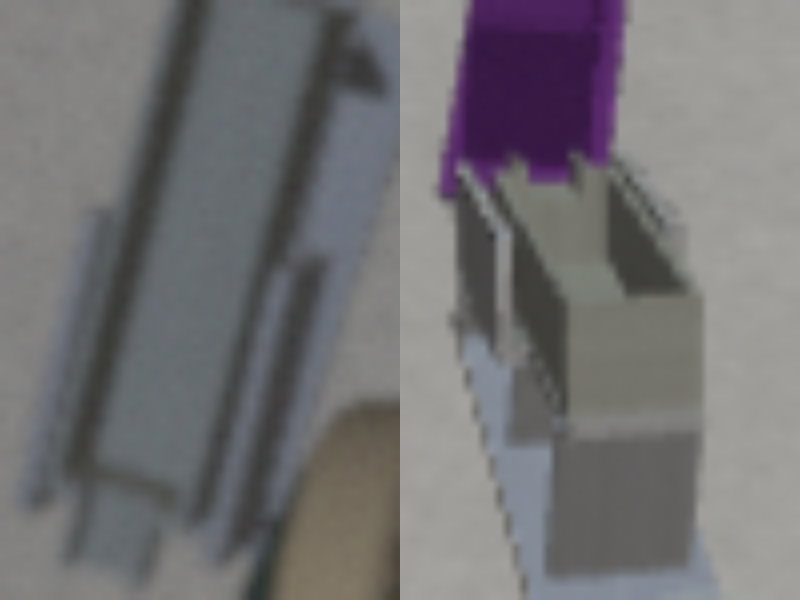

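Run:
```python
from h import *
s=load('scene');f=lambda P:(np.array(P,float)-[400,0]+.5)/8-.5+[280,125]
st=f([(565,434),(702,424),(497,235),(460,164)]);tr=f([(565,420),(702,408),(567,300),(702,292)])
# stand pose in this view, then heel corners fitted as shift along/across/off the ramp
p=least_squares(lambda p:(proj(s,ramp_w(p,[(165,-22.5,0),(165,22.5,0),(85,-33,42),(-8,-33,42)]))-st).ravel(),RAMP)
q=least_squares(lambda d:(proj(s,ramp_w(p.x,np.array([(160,-23,0),(160,23,0),(160,-23,40),(160,23,40)])+d))-tr).ravel(),[0,0,0])
print(p.x,q.x.round(1),q.fun.round(1))
```

```text
[ 4.82449409e+02  2.23353517e+02 -2.91430354e-01] [12.5 -1.   7.3] [ 0.  -0.4  0.1  0.1 -0.3  0.2  0.2  0.2]
```

Run:
```python
from h import *
s=load('scene');t=load('top');f=lambda P:(np.array(P,float)-[400,0]+.5)/8-.5+[280,125]
tr=f([(565,420),(702,408),(567,300),(702,292)])
M=np.array([(160,-23,0),(160,23,0),(160,-23,40),(160,23,40)])
for p in(RAMP,[479.3,223.6,-.282],[482.4,223.35,-.291]):
    q=least_squares(lambda d:(proj(s,ramp_w(p,M+[d[0],d[1],0]))-tr).ravel(),[0,0]);print(q.x.round(1),q.fun.reshape(-1,2).round(1).tolist())
# top: rim corner of the spout-end wall (-y side) and cheek top outer downhill corner
g=lambda P:(np.array(P,float)+.5)/8-.5+[160,155]
print((g([(188,518),(66,470),(218,560),(24,505)])-proj(t,ramp_w(RAMP,[(0,-23,40),(0,23,40),(-8,-33,42),(-8,33,42)]))).round(1).tolist())
# same-image gap along the ramp: bare ramp strip above heel
print('strip rows pred, 5mm:',(proj(s,ramp_w(RAMP,[(165,0,0)]))-proj(s,ramp_w(RAMP,[(160,0,0)]))).round(2),'meas',((565+702)/2,(434+424-420-408)/2/8))
```

```text
[-1.1 -0.5] [[0.2, -0.4], [-0.0, -0.1], [-0.2, 0.3], [0.0, 0.2]]
[-2.7  1.6] [[0.2, -0.5], [-0.0, -0.1], [-0.2, 0.3], [0.0, 0.3]]
[-8.3  2.7] [[0.2, -0.5], [-0.1, -0.0], [-0.1, 0.3], [0.1, 0.3]]
[[-0.6, -0.4], [2.1, -0.8], [0.2, 0.3], [1.8, 1.5]]
strip rows pred, 5mm: [[0.37 0.62]] meas (633.5, 1.875)
```

```bash
python3 -c "
from workcell import manip,get_obs
print(manip.hand_in()); print(get_obs()['clock'])"
```

```text
the job is handed in; nothing more can be done
None
the job is handed in; nothing more can be done
```

I carried out both moves and handed the job in at about 17 s. `hand_in()` reports no verdict.

**What I did:** I lifted the trough out of the dock by its spout end, set it upright on the open bench near (516, -10) and let go. I then took it by its plain end, tilted it 18° and lowered it between the cheeks of the bare aluminium stand until it touched the ramp (about 3 to 5 N). I slid it downhill until it met the cleat (about 6 N along the ramp), let go and moved the arm well clear.

**Last checks that agreed:**
- **Seating:** In the final pictures the trough is upright between the cheeks, with its spout out over the cleat.
- **Position:** With the trough assumed flat on the ramp, its heel corners in the scene picture put it within about 1 mm of the seated pose, along and across the ramp.
- **Bystanders:** The scene picture is unchanged where the bottle, rack and beaker stand.

**Checks that disagreed:**
- **Ramp strip:** The bare strip above the heel measured 1.9 px against an expected 0.6 px. I put this down to the visible end edge of the ramp plate.
- **Free fit:** A fit with all three directions free gave 12.5 mm along the ramp and 7.3 mm off it. I set it aside because that shift runs roughly along the camera's line of sight, where the view measures poorly.
- **Top view:** It put the foot about 1.6 mm uphill of the cleat, which is within picking error.

The contact with the cleat therefore rests mainly on the force felt when sliding down.

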